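# Hold a pickling weight over the crock with tongs

### The job

Pick up the aluminium tongs with the gripper, squeeze them shut on the neck of the knobbed clay pickling weight and lift it; the weight is freshly sterilised, so only the tongs may touch it. Carry it over the open crock and finish while still holding it there in the tongs, upright, still and centred over the mouth, a few centimetres above the rim. Leave the crock and everything else on the ledge where it stands.

Things in the scene. Friction and masses are not known exactly. Their poses are not given: they have to be found in the camera images.
- tongs: Aluminium kitchen tongs, 180 mm long, 32 mm high, 125 g, lying on their side on the ledge, opening in the horizontal plane. Origin: underside of the hinge (22 mm wide upright cylinder) at the rear end; x runs along the mid-line from hinge to jaws, z up. Two mirror-image arms, sprung apart, each carry an outer grip plate and a V-shaped jaw; squeezing the plates closes the jaws.
- tongs_grip (a point): Mid-line point between the grip plates, 80 mm ahead of the hinge, 16 mm above the underside; axes as the tongs. Each plate is 36 mm long (x), 32 mm high (z 0 to 32 of the tongs); 64 mm over both plates when open, about 39 mm when shut on the neck. Springs push back about 6 N per plate at first, 9 N when shut: keep the plates squeezed to about 57 mm to carry the tongs open.
- tongs_jaws (a point): Mid-line point between the jaws, 85 mm ahead of tongs_grip, 16 mm above the underside: the neck is centred here when held. Jaws are 14 mm high (z 9 to 23 of the tongs), 29 mm long. The gap between the jaw tips is about 60 mm at rest, 47 mm with the plates squeezed to 57 mm; it shrinks about twice as fast as the width over the plates.
- tongs_left (a joint): Turn of the tongs' left (+y) arm about its hinge pivot: 0 open at rest, about 0.158 rad shut on the neck, 0.18 at the stop. The right arm mirrors it.
- weight: The knobbed unglazed terracotta pickling weight, about 100 g, round about its z axis: base disc 52 mm in diameter and 14 mm thick, then a neck 18 mm in diameter from z 14 to z 40, then a knob 28 mm in diameter from z 40 to z 50. The origin is the centre of the underside; it stands upright on the ledge. Take it by the neck, between base and knob.
- crock: Open round terracotta crock, 90 mm high, about 104 mm across the rim, 5 mm wall, empty, 0.6 kg, standing on the ledge. The origin is the centre of the underside. It may change places with the pot.
- crock_rim (a point): Centre of the crock's open mouth, at rim height (90 mm above the ledge), z up.
- pot: Closed terracotta pot with a white ceramic clip-on lid and lid knob, 104 mm across, 112 mm high. Origin: centre of the underside. To be left alone.
- plain_weight: Plain flat terracotta disc without a knob, 74 mm in diameter, 18 mm thick; it may change places with the knobbed weight. Origin: centre of the underside. To be left alone.
- jar_low: Lower of two stacked closed glass jars, 84 mm across, 85 mm high. Origin: centre of the underside. To be left alone.
- jar_top: Upper of the two stacked glass jars, same size. To be left alone.
- funnel: Blue plastic funnel standing mouth down, 110 mm across, 100 mm high. Origin: centre of its lower, wide rim. To be left alone.
- ladle: Stainless ladle lying on the ledge, bowl 76 mm across, 30 mm high, handle reaching 250 mm along its x. Origin: under the bowl. To be left alone.
- bowl: Empty white ceramic bowl, 120 mm across, 45 mm high. Origin: centre of the underside. To be left alone.

How it is judged:
By the outcome, as a careful person would: the job done as asked, in the order asked, and still so for the second after the job is handed in, while the arm keeps its last pose, push and grip.
It also fails if it takes over 54 s, if anything falls off the work surface, if the arm or the gripper's body presses on something with over 40 N, if the wrist force passes 120 N, or if a joint passes its speed limit or range.

### The arm

A 6-joint arm with a two-finger parallel gripper is mounted at the origin on the work surface. World frame = base frame: x ahead of the robot, y to its left, z up, the work surface at z = 0. Lengths are in m, angles in rad, forces in N, time in s.
With the tool pointing down it reaches from about 0.35 to 0.975 m from the base axis. Payload 4.9 kg.
Tool frame: the origin (TCP) lies on the centre line of the jaws, within the pads' length; the fingertips stand 11 mm ahead of it and the grasp point (between the pads) lies 8 mm behind it (manip.finger_overhang is the distance from the TCP to the fingertips, in m); y points along the fingers, z is the direction in which the jaws open and shut, and the axes are right-handed (so a half turn about y gives the same grasp; the last joint's range is limited). The gripper opens to 85 mm and grips with 20 to 120 N. Pads are 22 mm wide; open, the fingers measure 114 mm over their backs; the gripper's body (76 mm by 85 mm) begins 54 mm behind the grasp point. The pads swing forward as they close: fully open they stand 13 mm farther back than shut.
Start: joints at [-1.45, 0.053, 1.613, -0, 1.476, -0.119], TCP at [0.148, -0.607, 0.242] pointing down, gripper open.
Joint ranges: [-3.01, 3.01], [-1.01, 2.22], [0.06, 2.58], [-1.02, 4.17], [0.09, 2.62], [-3.14, 3.14]. Speed limits (rad/s): [2.57, 2.57, 3.14, 3.14, 3.14, 3.14].

### API

Orientations are given as a unit quaternion [w, x, y, z].
In Python, from plant import readout, cams, workorder, manip gives the robot as it stands.
- The arm moves only by the tool play_rows, never from a script. Its arguments are lists of equal length, an entry for each row: "slide": the shift along the tool's x, y, z in cm, a list of three; "yaw": the turn about the tool's y in degrees; "grip": the closure, from -1 (fully open) to 1 (shut), so that 0 is half open. In form: {"slide": [[x, y, z], ...], "yaw": [yaw, ...], "grip": [grip, ...]}. A call has 1 to 12 rows; each row shifts and turns the commanded pose from where the row before left it, along the tool's axes as they then stand; what a row does not reach is not made up. A row lasts 1/10 s, in which the tool goes at most 50 mm and 8.59 degrees, less where a joint would pass 70% of its speed; a pose out of reach is approached as far as the arm can. A call with a gripper value outside its range is refused whole. The fingers move at their own pace and stop on an object; the grip force is fixed at half the most. Time passes only in rows, so rows that do not move let the fingers close. It gives the time, the measured TCP pose, the force and the opening at its end, in the units of the state.
- readout.state(): the state, without advancing time (a new reading comes with each control period).
- cams.grab_frame(name): name is "side" or "top" or "wrist"; returns a dict with "image" (480x640x3 uint8, red, green, blue), "mtx" (3x3 intrinsics, pixels), "dist" ([k1, k2, p1, p2, k3] as OpenCV has them; the pictures are not rectified), "R" (3x3) and "t" (3): a world point X has camera coordinates R X + t; the wrist camera has in their place "mount" (4x4, takes a point from camera to tool coordinates, whose origin is the TCP and whose axes are the tool frame's). Camera axes: x right, y down, z forward; pixel columns grow to the right and rows downward; lengths in m; the calibration is good to about 2 mm. A picture is of the moment at which its call begins: read the wrist's pose just before it. There is no depth.
- workorder.job_done(): hands the job in, once; it reports no verdict.
The state is a dict: "time": time; "joint_pos": joint angles; "joint_vel": joint speeds; "joint_efforts": joint torques, N m; "tool_pos": TCP position; "tool_rot": TCP orientation; "contact_force": force on the tool from outside, world axes, zero at the start; "ft_torque": the same for the moment, N m; "gripper_width": opening from 0.0 (shut) to 1.0 (fully open).
Only numpy, scipy, OpenCV 4.12 (cv2) and the standard library are available. Lean on these libraries where they do the work, as an engineer would, in place of code of your own. Each camera call takes 0.05 s, during which the arm holds its last target.

## Working session

There is one attempt and no reset: what is moved stays moved. The work goes in short steps, Python scripts to look and compute and a tool call to move; the robot and the scene stay as the last step left them, time stands still between calls to the robot, and variables do not carry over. Pictures are saved under pics/ and viewed, and the job is handed in when it is done.

Besides the shell and the picture viewer there is one more tool, called as a command line: name --pt "numbers of a row" for each row, then --argument value for the rest. play_rows: Moves the arm, as the interface text tells. Its arguments: {"type":"object","properties":{"slide":{"type":"array","items":{"type":"array","items":{"type":"number"}}},"yaw":{"type":"array","items":{"type":"number"}},"grip":{"type":"array","items":{"type":"number"}}},"required":["slide","yaw","grip"]}

```bash
ls; mkdir -p pics; python3 - <<'E'
from plant import readout, cams, workorder, manip
import cv2,numpy as np,pickle
print(readout.state()); print([ (a,getattr(manip,a)) for a in dir(manip) if a[0]!='_'])
D={}
for n in ['side','top','wrist']:
    s=readout.state(); f=cams.grab_frame(n); D[n]=(s,f); cv2.imwrite(f'pics/{n}0.png',f['image'][...,::-1])
    print(n,{k:np.round(v,3).tolist() for k,v in f.items() if k!='image'})
pickle.dump(D,open('f0.pkl','wb'))
E
```

```text
pics
{'time': 0.0, 'joint_pos': array([-1.44999536e+00,  5.34046758e-02,  1.61432796e+00,  1.45994501e-05,
        1.47599499e+00, -1.18993227e-01]), 'joint_vel': array([ 7.95841104e-04, -3.85483252e-04,  7.40836856e-06, -1.26663707e-03,
       -1.36191554e-04,  4.18658617e-04]), 'joint_efforts': array([ 1.28288990e-03, -3.93680227e+01, -3.70176494e+01, -3.01775390e-05,
        6.94515111e-03,  4.64667291e-07]), 'tool_pos': array([ 0.14837315, -0.60650201,  0.24101307]), 'tool_rot': array([ 0.08458099, -0.08457208,  0.70278492, -0.70127525]), 'contact_force': array([-0.33143769, -0.36624631, -0.1935481 ]), 'ft_torque': array([ 0.00647748,  0.01536057, -0.03504314]), 'gripper_width': 0.9996694215379737}
[('IKError', <class 'plant.IKError'>), ('finger_overhang', 0.011)]
side {'mtx': [[551.988, 0.0, 306.422], [0.0, 551.988, 232.131], [0.0, 0.0, 1.0]], 'dist': [-0.109, 0.0, 0.0, 0.0, 0.0], 'R': [[-0.899, -0.438, -0.005], [-0.273, 0.568, -0.777], [0.343, -0.697, -0.63]], 't': [0.48, 0.227, 1.328]}
top {'mtx': [[465.892, 0.0, 319.152], [0.0, 465.892, 243.151], [0.0, 0.0, 1.0]], 'dist': [0.004, 0.0, 0.0, 0.0, 0.0], 'R': [[-0.027, -0.999, 0.019], [-0.999, 0.026, -0.045], [0.044, -0.02, -0.999]], 't': [0.023, 0.53, 1.22]}
wrist {'mtx': [[365.619, 0.0, 325.051], [0.0, 365.619, 238.471], [0.0, 0.0, 1.0]], 'dist': [-0.076, 0.0, 0.0, 0.0, 0.0], 'mount': [[0.001, 0.95, 0.312, -0.079], [0.001, -0.312, 0.95, -0.131], [1.0, -0.0, -0.001, -0.0], [0.0, 0.0, 0.0, 1.0]]}
```

View pics/top0.png

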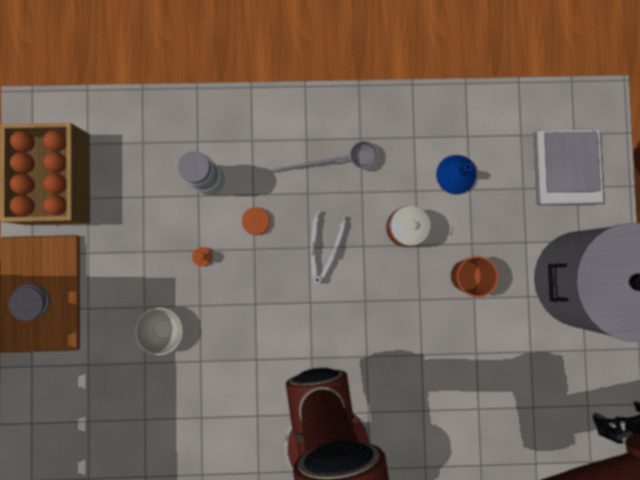

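View pics/side0.png

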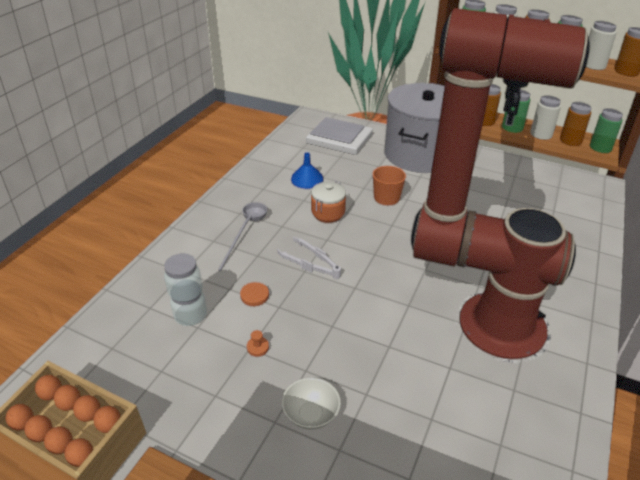

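View pics/wrist0.png

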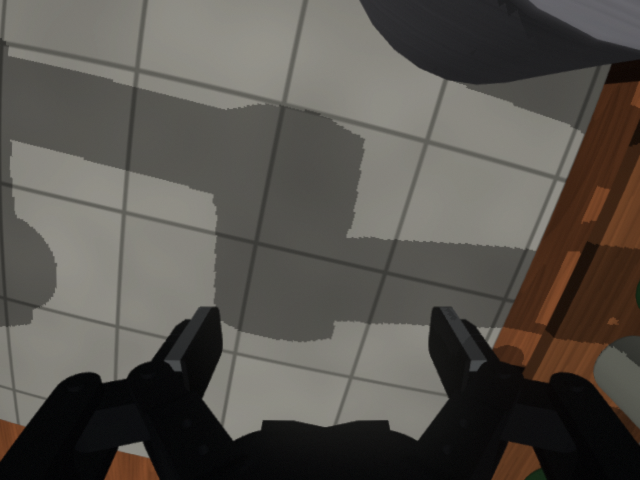

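```bash
cat > h.py <<'E'
import numpy as np,cv2,pickle
from scipy.spatial.transform import Rotation as Ro
def rot(q): return Ro.from_quat([q[1],q[2],q[3],q[0]]).as_matrix()
def cam(f,s=None):
    if 'R' in f: R=np.array(f['R']);t=np.array(f['t']); return R.T,-R.T@t
    M=np.array(f['mount']);Rt=rot(s['tool_rot']); return Rt@M[:3,:3],Rt@M[:3,3]+s['tool_pos']
def ray(f,uv,z,s=None):
    Rc,c=cam(f,s); p=cv2.undistortPoints(np.array(uv,float).reshape(-1,1,2),np.array(f['mtx']),np.array(f['dist'])).reshape(-1,2)
    d=np.c_[p,np.ones(len(p))]@Rc.T
    return c+d*((z-c[2])/d[:,2])[:,None]
def proj(f,X,s=None):
    Rc,c=cam(f,s); x=(np.array(X,float).reshape(-1,3)-c)@Rc
    return cv2.projectPoints(x,np.zeros(3),np.zeros(3),np.array(f['mtx']),np.array(f['dist']))[0].reshape(-1,2)
def orange(img,box):
    h=cv2.cvtColor(img,cv2.COLOR_RGB2HSV); m=((h[...,0]<16)|(h[...,0]>172))&(h[...,1]>130)&(h[...,2]>60)
    k=np.zeros(m.shape,bool); x0,y0,x1,y1=box; k[y0:y1,x0:x1]=1
    return (m&k).astype(np.uint8)
def crop(img,box,k,name):
    x0,y0,x1,y1=box; cv2.imwrite('pics/'+name,cv2.resize(img[y0:y1,x0:x1,::-1],None,fx=k,fy=k,interpolation=cv2.INTER_CUBIC))
E
python3 - <<'E'
from h import *
D=pickle.load(open('f0.pkl','rb'))
s,f=D['top']; print(rot(s['tool_rot']).round(3))
crop(f['image'],(290,195,370,295),6,'tongs_top.png')
crop(D['side'][1]['image'],(260,225,360,295),8,'tongs_side.png')
for n,boxes in dict(top=dict(w=(185,240,220,275),plain=(235,200,280,240),crock=(445,250,505,305)),side=dict(w=(235,325,280,360),crock=(365,160,412,210))).items():
    f=D[n][1]
    for k,b in boxes.items():
        m=orange(f['image'],b); x,y,w,h=cv2.boundingRect(m); c=(x+w/2-.5,y+h/2-.5); M=cv2.moments(m,True)
        print(n,k,(x,y,w,h),(M['m10']/M['m00'],M['m01']/M['m00']),ray(f,[c],0).round(4))
    
E
```

```text
[[-0.971 -0.     0.238]
 [-0.238  0.002 -0.971]
 [-0.    -1.    -0.002]]
top w (193, 248, 19, 18) (201.75457875457874, 256.35164835164835) [[0.5038 0.3203 0.    ]]
top plain (242, 208, 27, 26) (255.42780748663102, 220.55793226381462) [[0.596  0.1783 0.    ]]
top crock (452, 257, 46, 40) (475.2780557541101, 275.85132237312365) [[ 0.4311 -0.4043  0.    ]]
side w (248, 331, 20, 25) (257.2567567567568, 344.1) [[0.5128 0.3056 0.    ]]
side crock (373, 166, 32, 39) (387.8496932515337, 184.2638036809816) [[ 0.4557 -0.4525  0.    ]]
```

View pics/tongs_top.png

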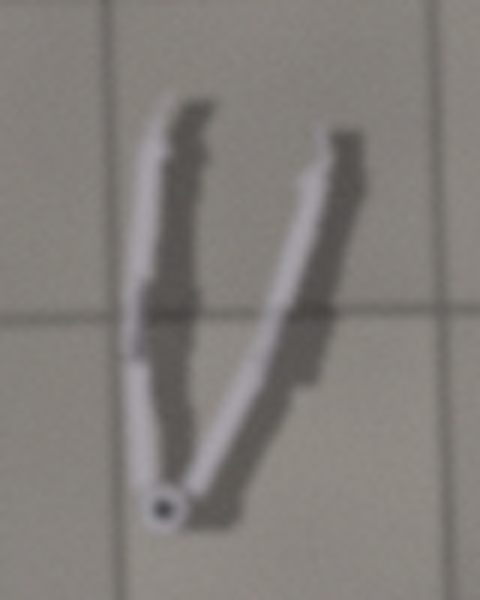

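View pics/tongs_side.png

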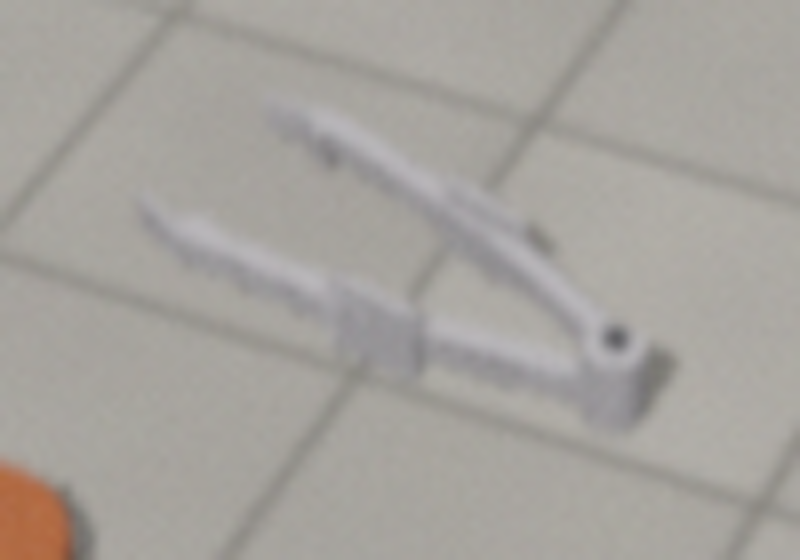

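```bash
cat >> h.py <<'E'
def plan(s,target,az=None):
    """slide (cm, tool axes now) to reach target TCP; yaw deg so that -tool x has azimuth az"""
    R=rot(s['tool_rot']); d=R.T@(np.array(target)-s['tool_pos'])*100
    a=np.degrees(np.arctan2(-R[1,0],-R[0,0])); 
    y=None if az is None else -((az-a+180)%360-180)
    return d.round(2),a.round(2),y
E
python3 - <<'E'
from h import *
D=pickle.load(open('f0.pkl','rb'))
s,f=D['top']; g=D['side'][1]
P=lambda x,y:(290+(x+.5)/6-.5,195+(y+.5)/6-.5)
Q=lambda x,y:(260+(x+.5)/8-.5,225+(y+.5)/8-.5)
h=ray(f,[P(165,509)],.032)[0]; h2=ray(g,[Q(616,338)],.032)[0]
L=ray(f,[P(166,96)],.023)[0];Rr=ray(f,[P(320,126)],.023)[0]
L2=ray(g,[Q(142,196)],.023)[0];R2=ray(g,[Q(270,100)],.023)[0]
print(h,h2,L,L2,Rr,R2)
for a,b,c in((h,L,Rr),(h2,L2,R2)):
    m=(b+c)/2-a; print(np.degrees(np.arctan2(m[1],m[0])),np.hypot(*m[:2]),np.linalg.norm(b-c))
    print(a[:2]+.08*m[:2]/np.hypot(*m[:2]))
print(plan(s,[*h[:2],.24],-11))
E
```

```text
[0.43585359 0.01735735 0.032     ] [0.43838459 0.01478882 0.032     ] [0.61582605 0.01199743 0.023     ] [0.61771515 0.01037636 0.023     ] [ 0.60097552 -0.05509235  0.023     ] [ 0.60160724 -0.05490139  0.023     ]
-12.70620191818126 0.17687882500980828 0.06871373469362412
[ 5.13894450e-01 -2.38790592e-04]
-12.206399760451328 0.17523833946846887 0.06723577775650273
[ 0.51657598 -0.00212589]
(array([-42.74,   0.23, -53.77]), np.float64(13.74), np.float64(24.7406213534629))
```

play_rows --pt "-3 0 -3" --pt "-3 0 -3" --pt "-3 0 -3" --pt "-3 0 -3" --pt "-3 0 -3" --pt "-3 0 -3" --pt "-3 0 -3" --pt "-3 0 -3" --pt "-3 0 -3" --pt "-3 0 -3" --pt "-3 0 -3" --pt "-3 0 -3" --yaw '[0,0,0,0,0,0,0,0,0,0,0,0]' --grip '[-1,-1,-1,-1,-1,-1,-1,-1,-1,-1,-1,-1]'

```text
time: 1.35
tool_pos: [0.4131, -0.1702, 0.2422]
tool_rot: [-0.085, 0.084, -0.702, 0.702]
contact_force: [0.8, -0.3, -0.4]
gripper_width: 1.0
```

play_rows --pt "-3 0 -3" --pt "-3 0 -3" --pt "-3 0 -3" --pt "-3 0 -3" --pt "-2 0 -2" --pt "0 0 0" --pt "0 2 0" --pt "0 2 0" --pt "0 2 0" --pt "0 0 0" --pt "0 0 0" --yaw '[0,0,0,0,0,6,6,6,6,2,0]' --grip '[-1,-1,-1,-1,-1,-1,-1,-1,-1,-1,-1]'

```text
time: 2.45
tool_pos: [0.5146, -0.0025, 0.181]
tool_rot: [-0.076, 0.075, 0.703, -0.703]
contact_force: [-0.6, 0.1, -0.1]
gripper_width: 0.999
```

```bash
cat > look.py <<'E'
import sys
from h import *
from plant import readout,cams
k=sys.argv[1]; names=sys.argv[2:]
D={}
for n in names:
    s=readout.state(); f=cams.grab_frame(n); D[n]=(s,f); cv2.imwrite(f'pics/{n}{k}.png',f['image'][...,::-1])
pickle.dump(D,open(f'f{k}.pkl','wb'))
print(s['time'],s['tool_pos'].round(4),plan(s,s['tool_pos'])[1],s['contact_force'].round(1),round(s['gripper_width'],3))
E
python3 look.py 1 wrist
```

```text
2.45 [ 0.5146 -0.0025  0.181 ] -12.25 [-0.6  0.1 -0.1] 0.999
```

View pics/wrist1.png

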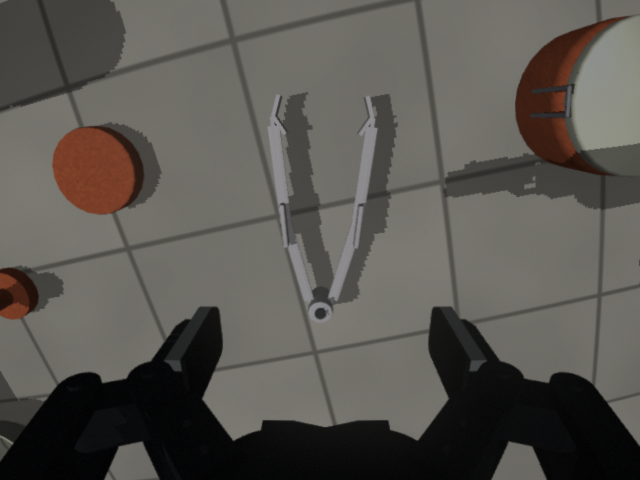

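```bash
python3 - <<'E'
from h import *
s,f=pickle.load(open('f1.pkl','rb'))['wrist']
h=ray(f,[(320,313)],.032,s)[0]; t=ray(f,[(278,97),(368,97)],.023,s); p=ray(f,[(288,246),(357,247),(282,206),(361,206)],.032,s)
m=t.mean(0)-h; print(h,np.degrees(np.arctan2(m[1],m[0])),np.hypot(*m[:2]),np.linalg.norm(t[0]-t[1]))
u=m[:2]/np.hypot(*m[:2]); G=h[:2]+.08*u; print(G)
print([( (q[:2]-h[:2])@u,) for q in p])
print(plan(s,[*G,.015],np.degrees(np.arctan2(u[1],u[0]))))
E
```

```text
[0.4360781  0.01940916 0.032     ] -13.216095396238925 0.1765529010419799 0.06722498802421469
[0.51395927 0.00111921]
[(np.float64(0.06130980993370329),), (np.float64(0.06137464683604947),), (np.float64(0.09456480071494276),), (np.float64(0.09557118989579601),)]
(array([ 0.1 , 16.6 , -0.34]), np.float64(-12.25), np.float64(0.9677531548331899))
```

play_rows --pt "0.1 0 -0.3" --pt "0 3 0" --pt "0 3 0" --pt "0 3 0" --pt "0 3 0" --pt "0 2.5 0" --pt "0 1.3 0" --pt "0 0.8 0" --pt "0 0 0" --yaw '[0.7,0,0,0,0,0,0,0,0]' --grip '[-1,-1,-1,-1,-1,-1,-1,-1,-1]'

```text
time: 3.4
tool_pos: [0.515, 0.0006, 0.0161]
tool_rot: [-0.08, 0.08, 0.703, -0.703]
contact_force: [-0.5, 0.8, 1.3]
gripper_width: 1.0
```

```bash
python3 look.py 2 wrist
```

```text
3.4 [0.515  0.0006 0.0161] -12.96 [-0.5  0.8  1.3] 1.0
```

View pics/wrist2.png

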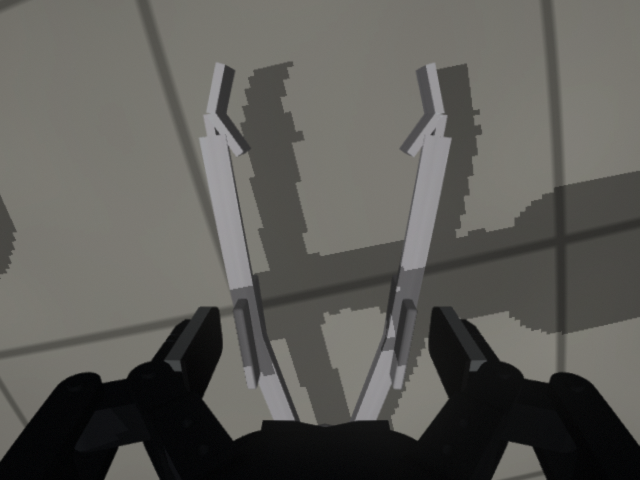

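play_rows --pt "0 0 0" --pt "0 0 0" --pt "0 0 0" --pt "0 0 0" --pt "0 0 0" --pt "0 0 0" --yaw '[0,0,0,0,0,0]' --grip '[-0.4,-0.4,-0.4,-0.4,-0.4,-0.4]'

```text
time: 4.05
tool_pos: [0.5168, 0.0003, 0.0187]
tool_rot: [0.079, -0.081, -0.703, 0.703]
contact_force: [-1.1, 0.2, 6.1]
gripper_width: 0.7
```

```bash
python3 look.py 3 wrist
```

```text
4.05 [5.168e-01 3.000e-04 1.870e-02] -12.96 [-1.1  0.2  6.1] 0.7
```

View pics/wrist3.png

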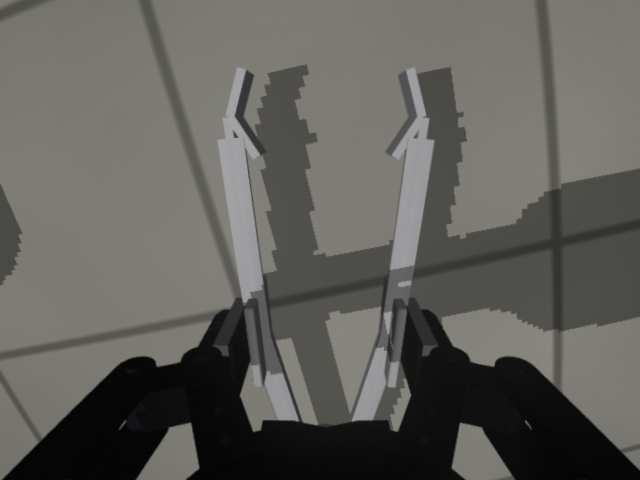

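play_rows --pt "0 0 0" --pt "0 0 0" --pt "0 0 0" --pt "0 -0.5 0" --pt "0 -1 0" --pt "0 -1 0" --pt "0 -1 0" --pt "0 -1.5 0" --pt "0 0 0" --pt "0 0 0" --yaw '[0,0,0,0,0,0,0,0,0,0]' --grip '[-0.35,-0.35,-0.35,-0.35,-0.35,-0.35,-0.35,-0.35,-0.35,-0.35]'

```text
time: 5.1
tool_pos: [0.5158, 0.0004, 0.0674]
tool_rot: [0.079, -0.081, -0.703, 0.703]
contact_force: [1.9, 0.9, -0.3]
gripper_width: 0.675
```

```bash
python3 look.py 4 wrist side top; python3 - <<'E'
from h import *
D=pickle.load(open('f4.pkl','rb'))
crop(D['side'][1]['image'],(250,200,370,290),6,'side4c.png')
E
```

```text
5.2 [5.151e-01 4.000e-04 6.630e-02] -12.97 [ 0.5  0.1 -0.3] 0.672
```

View pics/wrist4.png

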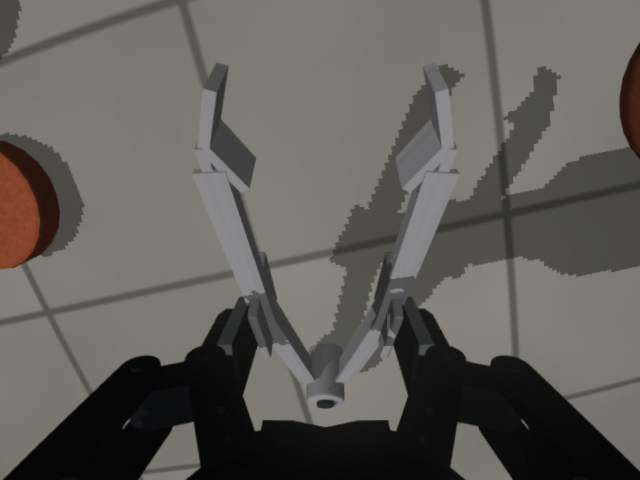

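View pics/side4c.png

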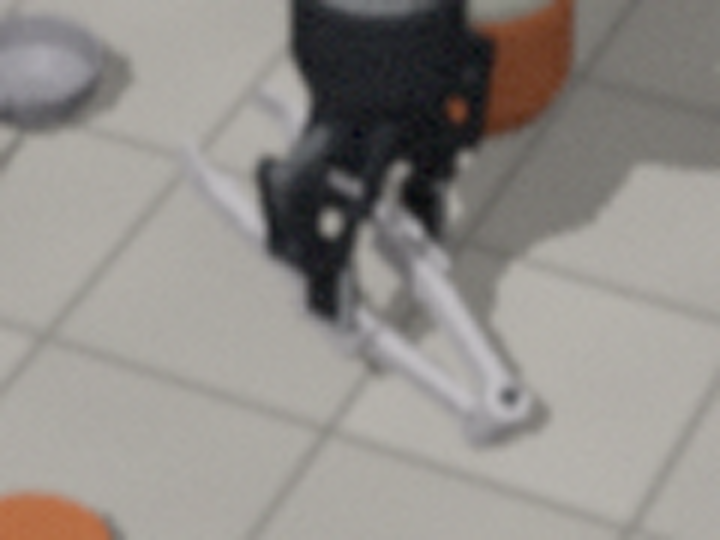

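```bash
cat >> h.py <<'E'
def tri(views):
    A=np.zeros((3,3));b=np.zeros(3)
    for f,uv,s in views:
        Rc,c=cam(f,s); p=cv2.undistortPoints(np.array(uv,float).reshape(-1,1,2),np.array(f['mtx']),np.array(f['dist'])).reshape(2)
        d=Rc@np.r_[p,1]; d/=np.linalg.norm(d); M=np.eye(3)-np.outer(d,d); A+=M;b+=M@c
    return np.linalg.solve(A,b)
E
python3 - <<'E'
from h import *
D=pickle.load(open('f4.pkl','rb'))
s,w=D['wrist'];g=D['side'][1];t=D['top'][1]
Q=lambda x,y:(250+(x+.5)/6-.5,200+(y+.5)/6-.5)
h=tri([(w,(325,403),s),(g,Q(508,397),None)]); print('hinge top',h)
L=tri([(w,(220,66),s),(g,Q(188,150),None)]); print('left tip',L)
R=tri([(w,(431,66),s),(g,Q(258,98),None)]); print('right tip',R)
m=(L+R)/2-h; print(np.degrees(np.arctan2(m[2]+.009,np.hypot(*m[:2]))),np.linalg.norm(m),np.linalg.norm(L-R))
print(proj(g,[h,L,R]))
crop(t['image'],(290,195,370,295),6,'top4.png')
E
```

```text
hinge top [0.44475972 0.01658887 0.03437603]
left tip [0.60888463 0.00316958 0.10723188]
right tip [ 0.59851732 -0.04544957  0.10539175]
26.356153314312746 0.1784952283792596 0.04974624903005391
[[334.08788521 265.85176616]
 [280.32516694 224.4146903 ]
 [292.15287797 215.97864402]]
```

View pics/top4.png

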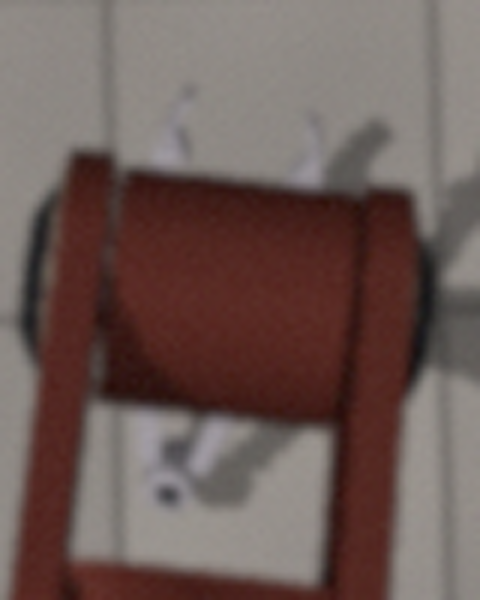

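play_rows --pt "0 1 0" --pt "0 1 0" --pt "0 1 0" --pt "0 1 0" --pt "0 0.6 0" --pt "0 0 0" --pt "0 0 0" --pt "0 0 0" --pt "0 0 0" --yaw '[0,0,0,0,0,0,0,0,0]' --grip '[-0.35,-0.35,-0.35,-0.35,-0.35,-0.35,-0.6,-0.7,-0.7]'

```text
time: 6.15
tool_pos: [0.5153, 0.0005, 0.0206]
tool_rot: [0.08, -0.08, -0.703, 0.703]
contact_force: [0.9, -0.2, -0.9]
gripper_width: 0.849
```

```bash
python3 look.py 5 wrist
```

```text
6.15 [5.153e-01 5.000e-04 2.060e-02] -12.96 [ 0.9 -0.2 -0.9] 0.849
```

View pics/wrist5.png

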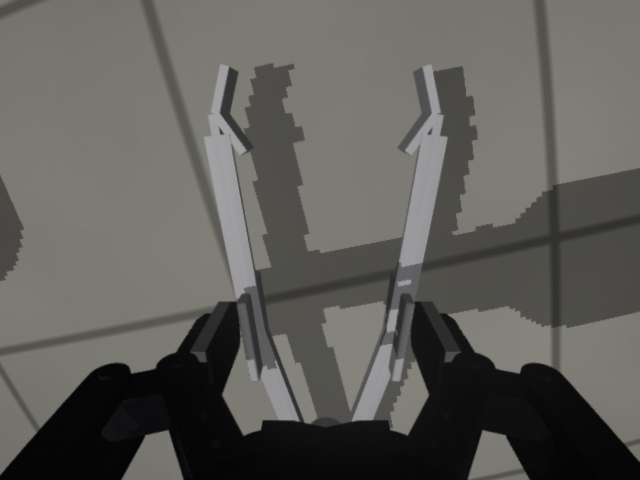

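```bash
python3 - <<'E'
from h import *
s,f=pickle.load(open('f5.pkl','rb'))['wrist']
R=rot(s['tool_rot'])
for n,uv,z in [('Ltip',(224,66),.023),('Rtip',(428,66),.023),('Lpf',(241,297),.032),('Lpr',(254,381),.032),('Rpf',(406,295),.032),('Rpr',(396,381),.032)]:
    p=ray(f,[uv],z,s)[0]; print(n,p.round(4),((p-s['tool_pos'])@R*1000).round(1))
E
```

```text
Ltip [0.6168 0.0112 0.023 ] [-96.5  -2.4 -33.2]
Rtip [ 0.6017 -0.0541  0.023 ] [-96.5  -2.4  33.8]
Lpf [0.539  0.0267 0.032 ] [-17.3 -11.4 -30.9]
Lpr [0.5017 0.0331 0.032 ] [ 20.6 -11.4 -28.7]
Rpf [ 0.5263 -0.0324  0.032 ] [-18.1 -11.4  29.5]
Rpr [ 0.4888 -0.0226  0.032 ] [ 20.6 -11.4  28.5]
```

play_rows --pt "0.5 0 0" --pt "0.5 0 0" --pt "0 0 0" --pt "0 0 0" --pt "0 0 0" --pt "0 0 0" --pt "0 0 0" --pt "0 -0.4 0" --pt "0 -0.6 0" --pt "0 -0.6 0" --pt "0 -0.4 0" --pt "0 0 0" --yaw '[0,0,0,0,0,0,0,0,0,0,0,0]' --grip '[-0.7,-0.7,-0.7,-0.4,-0.22,-0.22,-0.22,-0.22,-0.22,-0.22,-0.22,-0.22]'

```text
time: 7.4
tool_pos: [0.5059, 0.0027, 0.0411]
tool_rot: [0.079, -0.08, -0.703, 0.703]
contact_force: [0.4, -0.1, -1.8]
gripper_width: 0.613
```

```bash
python3 look.py 6 wrist side; python3 - <<'E'
from h import *
D=pickle.load(open('f6.pkl','rb'))
crop(D['side'][1]['image'],(250,200,370,290),6,'side6c.png')
E
```

```text
7.45 [0.5055 0.0027 0.0407] -12.96 [ 0.4 -1.3 -0.7] 0.611
```

View pics/wrist6.png

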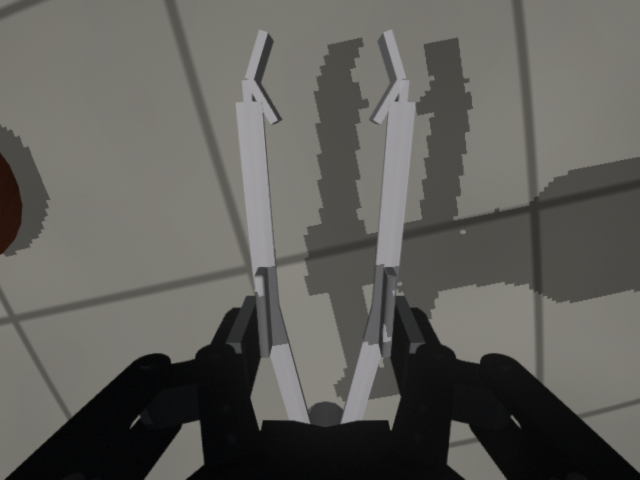

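View pics/side6c.png

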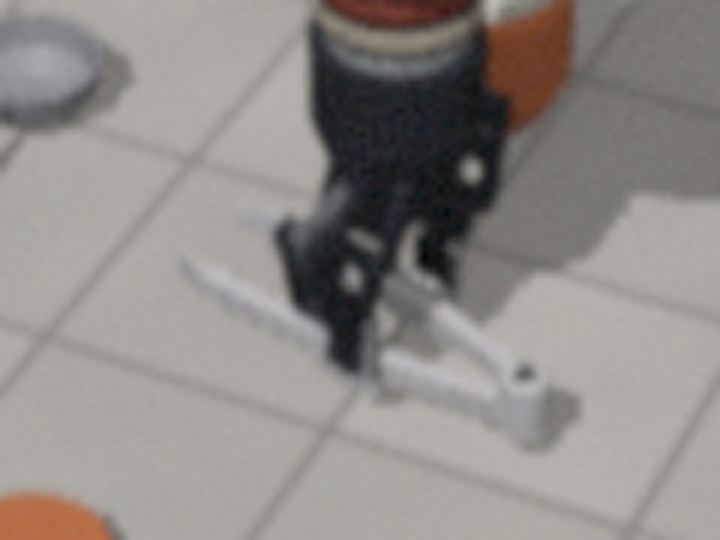

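```bash
cat > lev.py <<'E'
from h import *
D=pickle.load(open('f6.pkl','rb'))
s,w=D['wrist'];g=D['side'][1]
Q=lambda x,y:(250+(x+.5)/6-.5,200+(y+.5)/6-.5)
h=ray(g,[Q(526,374)],.052)[0]; print('hinge if top z .052',h, 'u',)
L=tri([(w,(266,32),s),(g,Q(184,259),None)]); R=tri([(w,(386,32),s),(g,Q(240,212),None)]); print(L,R,np.linalg.norm(L-R))
R_=rot(s['tool_rot'])
for p in (h,L,R,(L+R)/2): print(((p-s['tool_pos'])@R_*1000).round(1))
for hz in (.040,.045,.05,.055,.06):
    h=ray(g,[Q(526,374)],hz)[0]; print(hz,((h-s['tool_pos'])@R_*1000).round(1))
E
python3 lev.py
```

```text
hinge if top z .052 [0.43613469 0.01699812 0.052     ] u
[ 0.61518788 -0.0022795   0.03717493] [ 0.60600227 -0.0411412   0.03944136] 0.03999679801211145
[ 71.2 -11.    1.7]
[-107.6    4.1  -19.7]
[-107.4    1.9   20.2]
[-107.5    3.     0.3]
0.04 [63.6  1.  12.6]
0.045 [66.7 -4.   8. ]
0.05 [69.9 -9.   3.5]
0.055 [ 73.  -14.   -1.1]
0.06 [ 76.2 -19.   -5.6]
```

play_rows --pt "0 -2 0" --pt "0 -2 0" --pt "0 -2 0" --pt "1.5 0 -2.25" --pt "1.5 0 -2.25" --pt "1.5 0 -2.25" --pt "1.5 0 -2.25" --pt "1.5 0 -2.25" --pt "1.5 0 -2.25" --pt "1.5 0 -2.25" --pt "1.5 0 -2.25" --pt "0 0 0" --yaw '[0,0,0,0,0,0,0,0,0,0,0,0]' --grip '[-0.22,-0.22,-0.22,-0.22,-0.22,-0.22,-0.22,-0.22,-0.22,-0.22,-0.22,-0.22]'

```text
time: 8.7
tool_pos: [0.4273, 0.207, 0.0998]
tool_rot: [-0.079, 0.078, 0.703, -0.703]
contact_force: [0.1, -0.2, -1.7]
gripper_width: 0.613
```

play_rows --pt "0 0 0" --pt "0 0 0" --pt "0 0 0" --pt "0 0 0" --pt "0 0 0" --pt "0 0 0" --pt "0 0 0" --pt "0 0 0" --pt "0 0 0" --pt "0 0 0" --pt "0 0 0" --pt "0 0 0" --yaw '[-4,-6,-7,-7,-7,-7,-7,-7,-7,-6,-3,0]' --grip '[-0.22,-0.22,-0.22,-0.22,-0.22,-0.22,-0.22,-0.22,-0.22,-0.22,-0.22,-0.22]'

```text
time: 9.9
tool_pos: [0.4287, 0.2045, 0.1]
tool_rot: [-0.326, 0.327, -0.627, 0.627]
contact_force: [-0.4, 0.0, -1.3]
gripper_width: 0.616
```

```bash
python3 look.py 7 wrist side
```

```text
9.95 [0.4287 0.2045 0.1   ] 54.95 [-0.7 -0.6 -1. ] 0.613
```

View pics/wrist7.png

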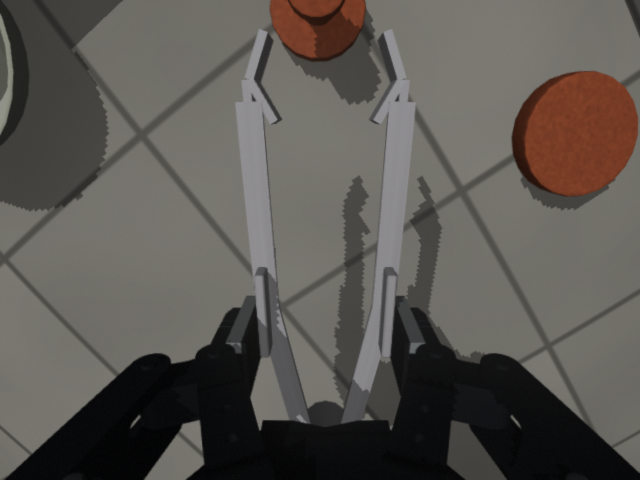

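View pics/side7.png

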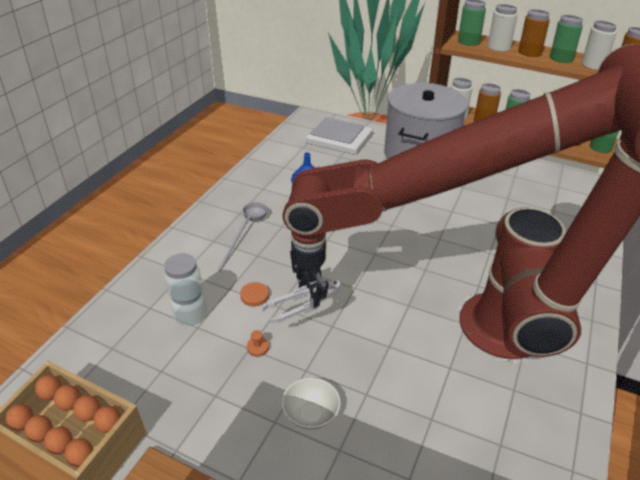

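```bash
python3 - <<'E'
from h import *
s,f=pickle.load(open('f7.pkl','rb'))['wrist']
R=rot(s['tool_rot']); m=orange(f['image'],(250,0,385,75))
c=max(cv2.findContours(m,0,2)[0],key=cv2.contourArea)[:,0]
low=c[c[:,1]>28].astype(float)
for z in (0,.007,.014):
    P=(ray(f,low,z,s)-s['tool_pos'])@R*1000
    A=np.c_[2*P[:,0],2*P[:,2],np.ones(len(P))]; x=np.linalg.lstsq(A,(P[:,[0,2]]**2).sum(1),rcond=None)[0]
    print(z,x[:2],np.sqrt(x[2]+x[0]**2+x[1]**2), 'res',np.std(np.hypot(P[:,0]-x[0],P[:,2]-x[1])))
    e=s['tool_pos']+R@np.array([x[0],0,x[1]])/1000; print(e)
    print('extents',P[P[:,2].argmin()],P[P[:,2].argmax()],P[P[:,0].argmax()])
# jaws
for uv in [(266,32),(386,32),(250,80),(403,80),(276,122),(377,122)]:
    p=ray(f,[uv],s['tool_pos'][2]-.003,s)[0]; print(uv,((p-s['tool_pos'])@R*1000).round(1))
D=pickle.load(open('f7.pkl','rb'))['side'][1]
m=orange(D['image'],(235,325,280,360)); 
crop(D['image'],(235,275,345,360),6,'side7c.png')
for y in range(328,360): 
    q=np.where(m[y])[0]
    if len(q): print(y,q.min(),q.max(),end='; ')
E
```

```text
0 [-141.57944383   -5.4782062 ] 26.426470414750796 res 0.24377635580242552
[0.50545281 0.32358744 0.09987449]
extents [-129.46016622   99.88636249  -29.00713341] [-129.32482474   99.877968     18.08412143] [-115.21161107   99.8910913    -5.52790464]
0.007 [-139.70654827   -5.33585023] 25.62660942678609 res 0.23639787529653675
[0.50449515 0.32197162 0.09987564]
extents [-127.95408989   92.88715384  -28.15261759] [-127.82284484   92.87901343   17.51330662] [-114.13680169   92.89173953   -5.38404442]
0.014 [-137.83365271   -5.19349425] 24.826748438820722 res 0.22901939479065134
[0.50353748 0.3203558  0.09987679]
extents [-126.44801355   85.8879452   -27.29810178] [-126.32086494   85.88005886   16.94249181] [-113.06199231   85.89238775   -5.2401842 ]
(266, 32) [-108.3    2.9  -20.5]
(386, 32) [-108.3    2.9   19.6]
(250, 80) [-93.1   2.9 -26.6]
(403, 80) [-93.1   2.9  26. ]
(276, 122) [-79.    3.  -18.1]
(377, 122) [-79.    2.9  17.5]
331 255 258; 332 253 260; 333 252 260; 334 252 261; 335 252 261; 336 252 261; 337 252 262; 338 252 263; 339 251 264; 340 250 265; 341 249 266; 342 248 267; 343 248 267; 344 248 267; 345 248 267; 346 248 267; 347 248 267; 348 248 267; 349 248 267; 350 248 266; 351 249 266; 352 249 265; 353 250 264; 354 252 262; 355 254 259;
```

View pics/side7c.png

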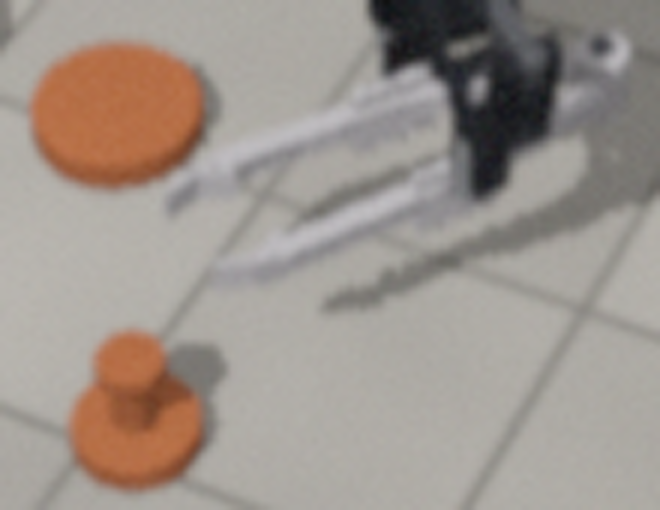

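play_rows --pt "1 0 -0.5" --pt "0 1 0" --pt "0 1 0" --pt "0 1 0" --pt "0 1 0" --pt "0 1 0" --pt "0 0.7 0" --pt "0 0.5 0" --pt "0 0 0" --yaw '[0,0,0,0,0,0,0,0,0]' --grip '[-0.22,-0.22,-0.22,-0.22,-0.22,-0.22,-0.22,-0.22,-0.22]'

```text
time: 10.9
tool_pos: [0.4183, 0.1996, 0.0374]
tool_rot: [0.326, -0.327, 0.627, -0.627]
contact_force: [1.0, 0.3, -1.9]
gripper_width: 0.61
```

```bash
python3 look.py 8 wrist side; python3 - <<'E'
from h import *
D=pickle.load(open('f8.pkl','rb'))
crop(D['side'][1]['image'],(235,275,345,360),7,'side8c.png')
s,f=D['wrist']
print(plan(s,[.505,.3225,.038]))
E
```

```text
10.95 [0.4188 0.1997 0.038 ] 55.04 [ 0.  -0.1 -0.9] 0.612
(array([-15.04,  -0.08,   0.06]), np.float64(55.04), None)
```

View pics/wrist8.png

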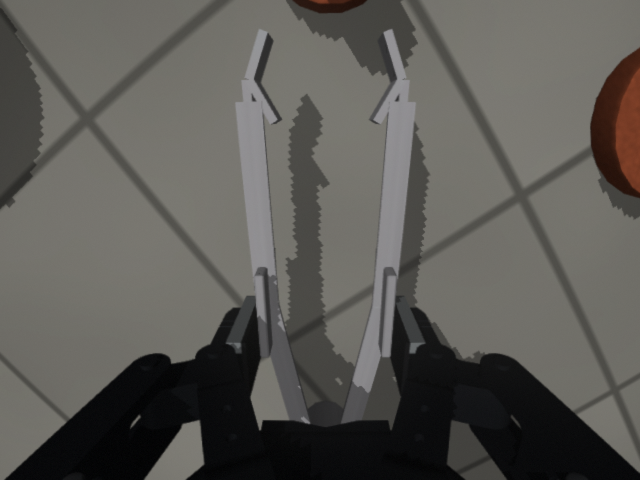

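View pics/side8c.png

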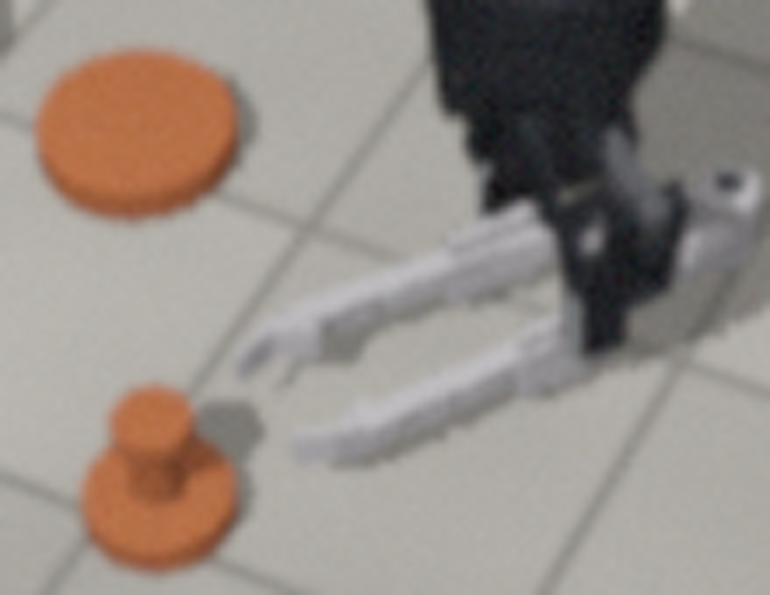

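```bash
python3 - <<'E'
from h import *
D=pickle.load(open('f8.pkl','rb'))
s,w=D['wrist'];g=D['side'][1];Q=lambda x,y:(235+(x+.5)/7-.5,275+(y+.5)/7-.5)
L=tri([(w,(266,32),s),(g,Q(297,437),None)]); R=tri([(w,(386,32),s),(g,Q(243,362),None)]);print(L,R)
print(proj(g,[L,R]),Q(297,437),Q(243,362))
# knob in side: top centre and weight check
print((proj(g,[[.505,.3225,.05],[.505,.3225,0]])-[234.5,274.5])*7-.5)
R_=rot(s['tool_rot'])
for hz in (.045,.05,.055):
    h=ray(g,[Q(731,181)],hz)[0]; print(hz,((h-s['tool_pos'])@R_*1000).round(1))
E
```

```text
[0.463189   0.29850087 0.03995501] [0.49514654 0.27671565 0.03851226]
[[276.80994763 336.98176284]
 [269.18631928 326.25377459]] (277.0, 337.0) (269.2857142857143, 326.2857142857143)
[[145.61921889 424.38535561]
 [155.49564958 522.67548112]]
0.045 [74.7 -7.5  4.9]
0.05 [ 72.  -12.5   0.9]
0.055 [ 69.3 -17.5  -3.1]
```

play_rows --pt "0 0.5 0" --pt "-1 0 0.05" --pt "-1 0 0" --pt "-1 0 0" --pt "-1 0 0" --pt "-0.9 0 0" --pt "-0.5 0 0" --pt "-0.3 0 0" --pt "0 0 0" --yaw '[0,0,0,0,0,0,0,0,0]' --grip '[-0.22,-0.22,-0.22,-0.22,-0.22,-0.22,-0.22,-0.22,-0.22]'

```text
time: 11.9
tool_pos: [0.452, 0.2464, 0.0332]
tool_rot: [-0.327, 0.327, -0.627, 0.627]
contact_force: [-0.5, -0.6, -1.2]
gripper_width: 0.609
```

```bash
python3 look.py 9 wrist side; python3 - <<'E'
from h import *
D=pickle.load(open('f9.pkl','rb'))
crop(D['side'][1]['image'],(235,275,345,360),7,'side9c.png')
s,f=D['wrist']
print(plan(s,[.505,.3225,.038]))
E
```

```text
11.95 [0.4519 0.2462 0.0332] 55.05 [-0.8 -0.4 -0.5] 0.607
(array([-9.27, -0.48, -0.02]), np.float64(55.06), None)
```

View pics/wrist9.png

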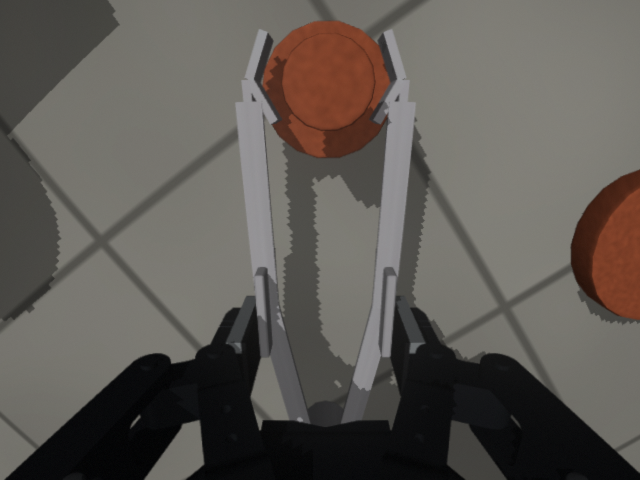

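View pics/side9c.png

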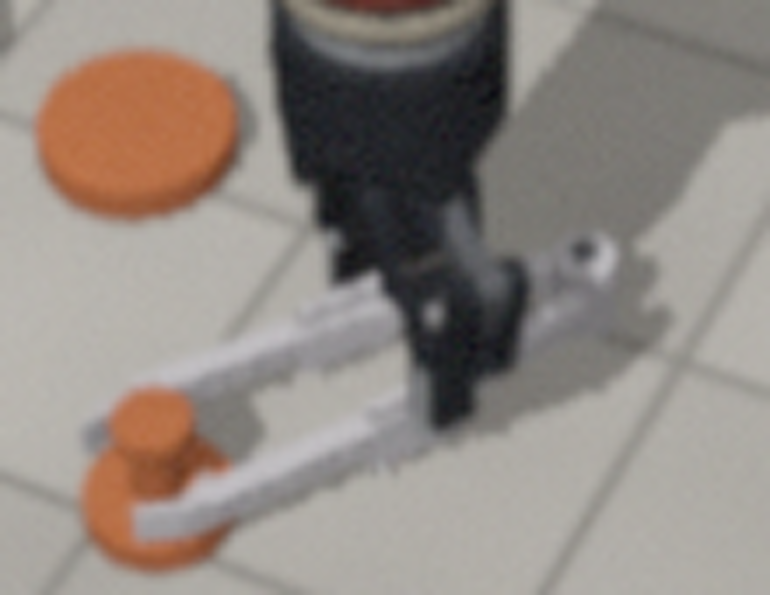

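play_rows --pt "0 0 0.05" --pt "0 0 0" --pt "0 0 0" --pt "0 0 0" --pt "0 0 0" --pt "0 0 0" --pt "0 0 0" --pt "0 0 0" --pt "0 0 0" --pt "0 0 0" --yaw '[0,0,0,0,0,0,0,0,0,0]' --grip '[-0.15,-0.1,-0.05,0,0.05,0.1,0.15,0.2,0.2,0.2]'

```text
time: 13.0
tool_pos: [0.4524, 0.2459, 0.0333]
tool_rot: [-0.327, 0.327, -0.627, 0.627]
contact_force: [-1.0, -2.2, -0.8]
gripper_width: 0.462
```

```bash
python3 look.py 10 wrist side; python3 - <<'E'
from h import *
D=pickle.load(open('f10.pkl','rb'))
crop(D['side'][1]['image'],(235,275,345,360),7,'side10c.png')
E
```

```text
13.05 [0.4524 0.2459 0.0333] 55.04 [-0.2 -0.7 -0.3] 0.464
```

View pics/wrist10.png

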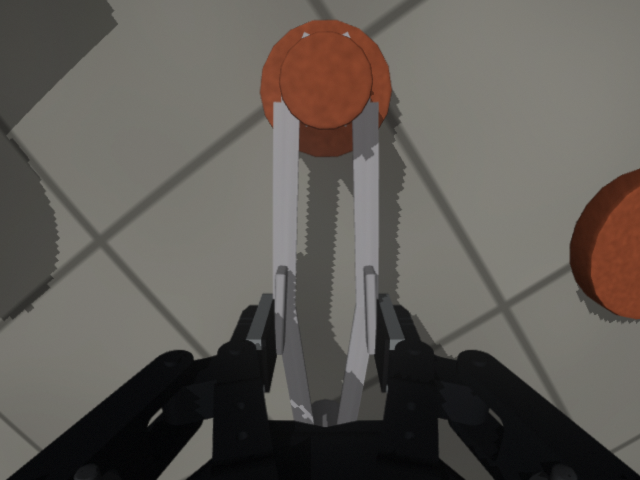

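View pics/side10c.png

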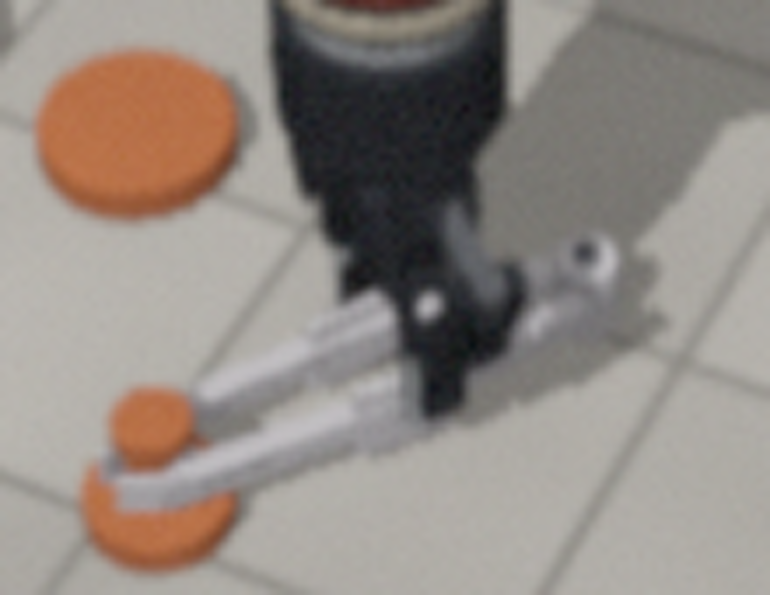

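play_rows --pt "0 0 0" --pt "0 0 0" --pt "0 0 0" --pt "0 -0.3 0" --pt "0 -0.5 0" --pt "0 -0.5 0" --pt "0 -0.5 0" --pt "0 -0.5 0" --pt "0 -0.7 0" --pt "0 0 0" --yaw '[0,0,0,0,0,0,0,0,0,0]' --grip '[0.4,0.6,0.6,0.6,0.6,0.6,0.6,0.6,0.6,0.6]'

```text
time: 14.1
tool_pos: [0.4533, 0.2462, 0.0648]
tool_rot: [-0.328, 0.326, -0.627, 0.627]
contact_force: [-0.5, 0.0, -2.4]
gripper_width: 0.462
```

```bash
python3 look.py 11 wrist side; python3 - <<'E'
from h import *
D=pickle.load(open('f11.pkl','rb'))
crop(D['side'][1]['image'],(235,265,345,350),7,'side11c.png')
E
```

```text
14.15 [0.4529 0.2461 0.0642] 55.04 [-0.4  0.  -2.2] 0.467
```

View pics/wrist11.png

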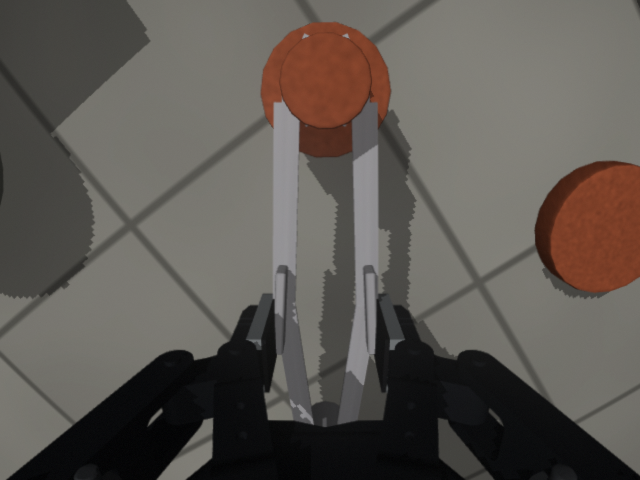

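View pics/side11c.png

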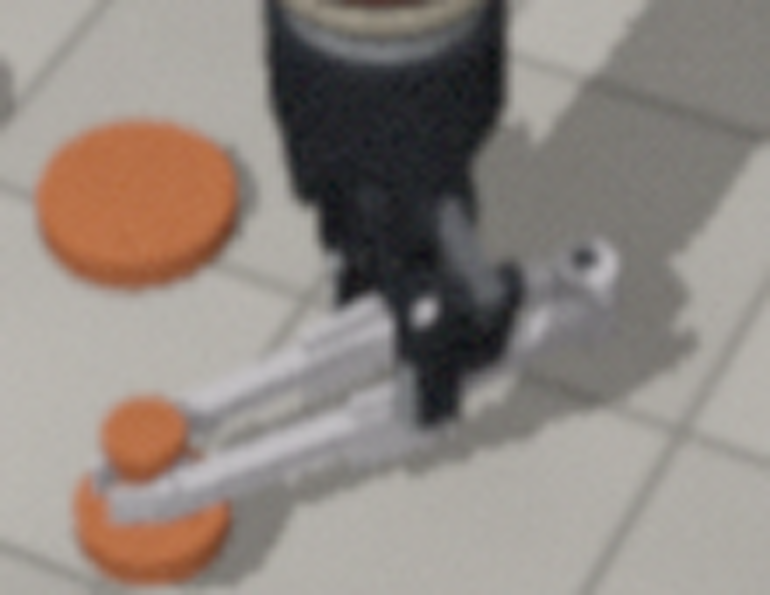

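```bash
python3 - <<'E'
from h import *
D=pickle.load(open('f0.pkl','rb'))
t=D['top'][1]; g=D['side'][1]
crop(t['image'],(440,245,510,310),10,'crock_top.png'); crop(g['image'],(360,155,420,215),9,'crock_side.png')
c=ray(t,[(475.5,276.5)],.09)[0]; print(c)
a=np.linspace(0,2*np.pi,24,endpoint=False)
p=proj(t,np.c_[c[0]+.052*np.cos(a),c[1]+.052*np.sin(a),a*0+.09]); print(p.min(0),p.max(0))
E
```

```text
[ 0.43427098 -0.37502166  0.09      ]
[454.66216451 255.5469714 ] [496.30812419 297.53824384]
```

View pics/crock_top.png

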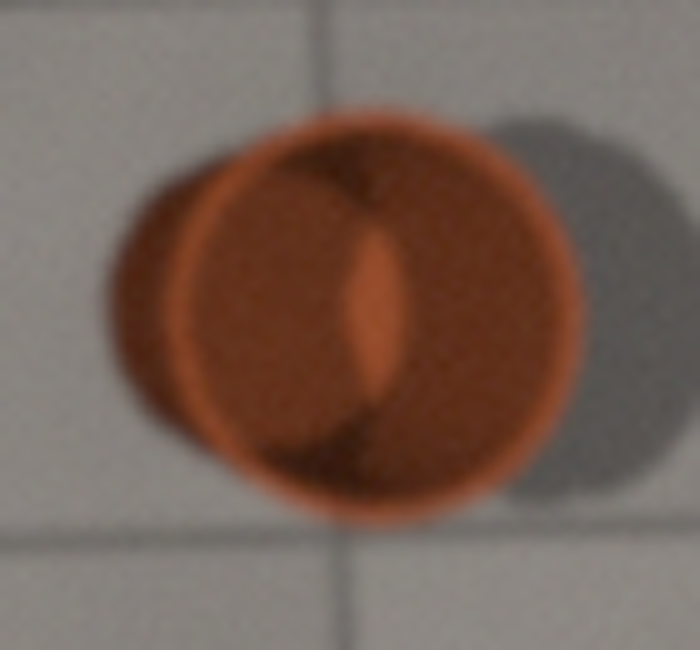

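View pics/crock_side.png

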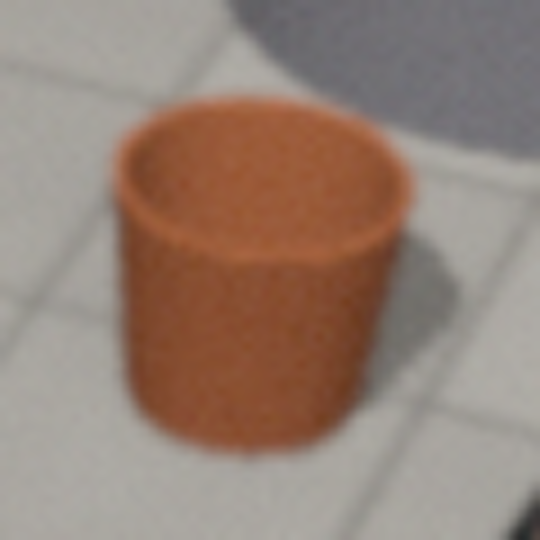

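```bash
python3 - <<'E'
from h import *
D=pickle.load(open('f0.pkl','rb'))
t=D['top'][1]; g=D['side'][1]
C=ray(t,[(477.05,276.05)],.09)[0]; C2=ray(g,[(388.9,174.6)],.09)[0]; print(C,C2)
s=pickle.load(open('f11.pkl','rb'))['wrist'][0]
for az in (-20,-35,-50):
    u=np.array([np.cos(np.radians(az)),np.sin(np.radians(az))]); T=[*(C[:2]-.093*u),.19]
    print(az,T,np.hypot(*T[:2]),plan(s,T,az),s['joint_pos'].round(2))
print([ (n,ray(t,[p],z)[0].round(3)) for n,p,z in [('pot',(412,222),.11),('bigpot left',(537,290),0.1)]])
E
```

```text
[ 0.43527952 -0.37893523  0.09      ] [ 0.43639651 -0.37746922  0.09      ]
-20 [np.float64(0.347888101790055), np.float64(-0.34712736064231087), 0.19] 0.49145044091300255 (array([ 54.64, -12.6 ,  25.38]), np.float64(55.04), np.float64(75.03869165614987)) [ 0.35 -0.03  2.01  0.    1.16  0.96]
-35 [np.float64(0.3590983754042683), np.float64(-0.3255926253909508), 0.19] 0.4847289974067539 (array([ 52.23, -12.6 ,  25.06]), np.float64(55.04), np.float64(90.03869165614987)) [ 0.35 -0.03  2.01  0.    1.16  0.96]
-50 [np.float64(0.3755002678222964), np.float64(-0.3076931007615331), 0.19] 0.4854642060861576 (array([ 49.83, -12.59,  25.38]), np.float64(55.04), np.float64(105.03869165614987)) [ 0.35 -0.03  2.01  0.    1.16  0.96]
[('pot', array([ 0.572, -0.217,  0.11 ])), ('bigpot left', array([ 0.397, -0.522,  0.1  ]))]
```

play_rows --pt "0 -1 0" --pt "0 -2 0" --pt "0 -2.5 0" --pt "0 -2.5 0" --pt "0 -2.5 0" --pt "0 -1.5 0" --pt "0 -0.6 0" --pt "0 0 0" --pt "0 0 0" --pt "0 0 0" --pt "0 0 0" --pt "0 0 0" --yaw '[0,0,0,0,0,0,2,4,6,6,6,6]' --grip '[0.6,0.6,0.6,0.6,0.6,0.6,0.6,0.6,0.6,0.6,0.6,0.6]'

```text
time: 15.4
tool_pos: [0.452, 0.2457, 0.1889]
tool_rot: [-0.151, 0.152, -0.691, 0.691]
contact_force: [-0.5, -0.4, -2.1]
gripper_width: 0.463
```

play_rows --pt "0 0 0" --pt "0 0 0" --pt "0 0 0" --pt "0 0 0" --pt "0 0 0" --pt "0 0 0" --pt "0 0 0" --pt "0 0 0" --pt "0 0 0" --pt "0 0 0" --pt "0 0 0" --pt "0 0 0" --yaw '[6,6,6,6,6,6,6,6,6,4,2,0]' --grip '[0.6,0.6,0.6,0.6,0.6,0.6,0.6,0.6,0.6,0.6,0.6,0.6]'

```text
time: 16.6
tool_pos: [0.4521, 0.2458, 0.189]
tool_rot: [0.213, -0.212, -0.674, 0.675]
contact_force: [0.4, -0.1, -2.1]
gripper_width: 0.463
```

play_rows --pt "-0.4 0 0.8" --pt "-0.8 0 1.7" --pt "-1.2 0 2.5" --pt "-1.2 0 2.5" --pt "-1.2 0 2.5" --pt "-1.2 0 2.5" --pt "-1.2 0 2.5" --pt "-1.2 0 2.5" --pt "-1.2 0 2.5" --pt "-1.2 0 2.5" --pt "-1.2 0 2.5" --pt "-1.2 0 2.5" --yaw '[0,0,0,0,0,0,0,0,0,0,0,0]' --grip '[0.6,0.6,0.6,0.6,0.6,0.6,0.6,0.6,0.6,0.6,0.6,0.6]'

```text
time: 17.8
tool_pos: [0.4022, -0.0565, 0.1893]
tool_rot: [0.212, -0.212, -0.674, 0.675]
contact_force: [-0.3, -0.1, -1.7]
gripper_width: 0.464
```

```bash
python3 - <<'E'
from h import *
from plant import readout
s=readout.state(); u=np.radians(-35)
print(s['time'],s['tool_pos'],s['gripper_width'],plan(s,[.4358-.093*np.cos(u),-.3782-.093*np.sin(u),.19],-35),s['joint_pos'].round(2))
E
```

```text
17.8 [ 0.40219078 -0.05650126  0.18927538] 0.46436925520720634 (array([-11.88,  -0.06,  24.44]), np.float64(-34.93), np.float64(0.06698274878374377)) [-0.32 -0.48  2.16 -0.    1.47  1.86]
```

play_rows --pt "-1.2 0 2.5" --pt "-1.2 0 2.5" --pt "-1.2 0 2.5" --pt "-1.2 0 2.5" --pt "-1.2 0 2.5" --pt "-1.2 0 2.5" --pt "-1.2 0 2.5" --pt "-1.2 0 2.5" --pt "-1 0 2" --pt "-0.7 0 1.4" --pt "-0.4 0 0.8" --pt "0 0 0" --yaw '[0,0,0,0,0,0,0,0,0,0,0,0]' --grip '[0.6,0.6,0.6,0.6,0.6,0.6,0.6,0.6,0.6,0.6,0.6,0.6]'

```text
time: 19.0
tool_pos: [0.3599, -0.321, 0.1893]
tool_rot: [-0.213, 0.213, 0.674, -0.674]
contact_force: [-0.2, 0.2, -2.3]
gripper_width: 0.463
```

```bash
python3 look.py 12 wrist side top; python3 - <<'E'
from h import *
D=pickle.load(open('f12.pkl','rb'))
crop(D['side'][1]['image'],(340,110,430,215),5,'side12c.png')
E
```

```text
19.1 [ 0.3602 -0.3199  0.1891] -34.93 [-0.   0.4 -2.2] 0.464
```

View pics/wrist12.png

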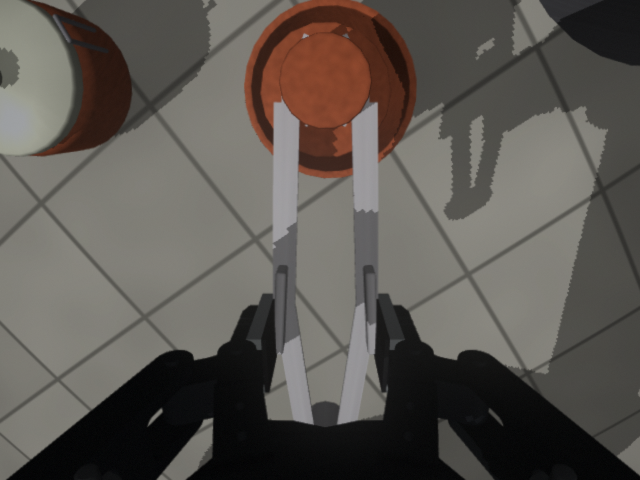

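View pics/side12c.png

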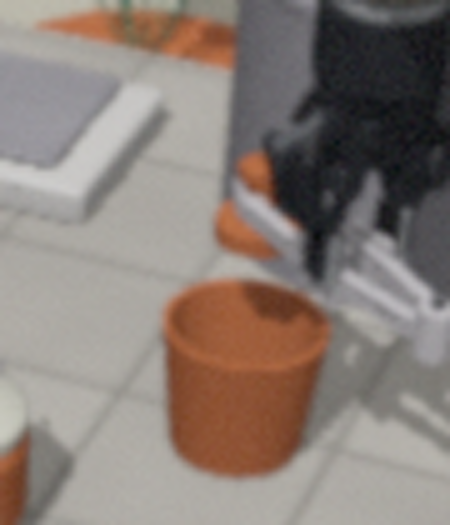

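View pics/top12.png

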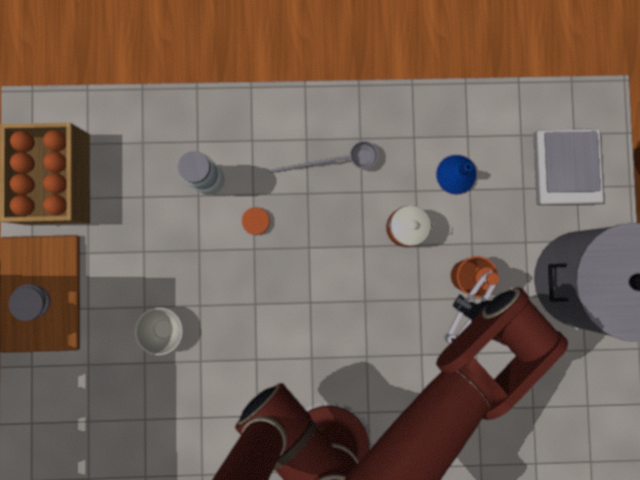

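```bash
cat > cen.py <<'E'
import sys
from h import *
k=sys.argv[1]; dz=float(sys.argv[2]) if len(sys.argv)>2 else .033
s,f=pickle.load(open(f'f{k}.pkl','rb'))['wrist']; R=rot(s['tool_rot'])
def circ(P):
    A=np.c_[2*P[:,0],2*P[:,1],np.ones(len(P))]; x=np.linalg.lstsq(A,(P**2).sum(1),rcond=None)[0]; return x[:2],np.sqrt(x[2]+x[0]**2+x[1]**2)
m=orange(f['image'],(200,0,460,215)); c=max(cv2.findContours(m,0,1)[0],key=cv2.contourArea)[:,0].astype(float)
c=c[c[:,1]>1]
P=((ray(f,c,.09,s)-s['tool_pos'])@R*1000)[:,[0,2]]
for _ in range(6):
    x,r=circ(P); e=np.abs(np.hypot(*(P-x).T)-r); P=P[e<max(1.0,np.percentile(e,90))]
print('rim',x,r,len(P), s['tool_pos']+R@np.r_[x[0],0,x[1]]/1000)
# knob circle from edges
g=cv2.cvtColor(f['image'],cv2.COLOR_RGB2GRAY)
H=cv2.HoughCircles(cv2.GaussianBlur(g,(3,3),0),cv2.HOUGH_GRADIENT,1,50,param1=60,param2=15,minRadius=42,maxRadius=50)
if H is not None:
  for q in H[0][:6]:
    if 290<q[0]<360 and 50<q[1]<110:
      p=(ray(f,[q[:2]],s['tool_pos'][2]-dz+.05,s)-s['tool_pos'])@R*1000; print('knob px',q,p.round(1))
E
python3 cen.py 12; python3 cen.py 11|tail -1
```

```text
rim [-95.75700772   4.27149931] 49.23287439914954 477 [ 0.4358513  -0.37948633  0.18921748]
knob px [326.5  79.5  48.3] [[-90.6 -17.    0.8]]
knob px [323.5  80.5  46.1] [[-90.8 -16.8  -1.3]]
```

play_rows --pt "-0.1 0.3 0.2" --pt "-0.2 0.6 0.2" --pt "0 0.7 0" --pt "0 0.7 0" --pt "0 0.6 0" --pt "0 0.4 0" --pt "0 0.1 0" --pt "0 0 0" --pt "0 0 0" --pt "0 0 0" --pt "0 0 0" --pt "0 0 0" --yaw '[0,0,0,0,0,0,0,0,0,0,0,0]' --grip '[0.6,0.6,0.6,0.6,0.6,0.6,0.6,0.6,0.6,0.6,0.6,0.6]'

```text
time: 20.35
tool_pos: [0.3604, -0.3256, 0.1555]
tool_rot: [0.212, -0.213, -0.674, 0.675]
contact_force: [0.1, 0.2, -1.9]
gripper_width: 0.466
```

```bash
python3 look.py 13 wrist side top; python3 cen.py 13; python3 - <<'E'
from h import *
D=pickle.load(open('f13.pkl','rb'))
g=D['side'][1]; crop(g['image'],(360,120,430,215),6,'side13c.png')
crop(D['top'][1]['image'],(440,245,510,310),8,'top13c.png')
print((proj(g,[[.4358,-.379,z] for z in (.09,.122,.136,.172)])-[359.5,119.5])*6-.5)
t=D['top'][1]; print((proj(t,[[.4358,-.379,z] for z in (.09,.122,.136,.172)])-[439.5,244.5])*8-.5)
E
```

```text
20.45 [ 0.3604 -0.3255  0.1554] -34.96 [-0.1  0.  -1.9] 0.466
rim [-96.2965023    8.98471895] 39.52677718530657 549 [ 0.43421674 -0.38813037  0.15557487]
knob px [324.5  79.5  47.2] [[-90.6 -17.    0.2]]
[[177.99604918 328.90358582]
 [183.49522384 275.63197254]
 [185.93205217 251.94156302]
 [192.28557385 189.92567913]]
[[300.03701259 250.21341214]
 [338.00261094 252.92297193]
 [355.30075129 254.15757203]
 [401.85212298 257.48019169]]
```

View pics/side13c.png

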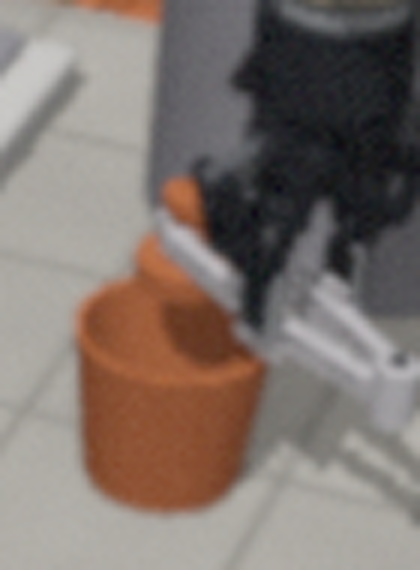

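View pics/wrist13.png

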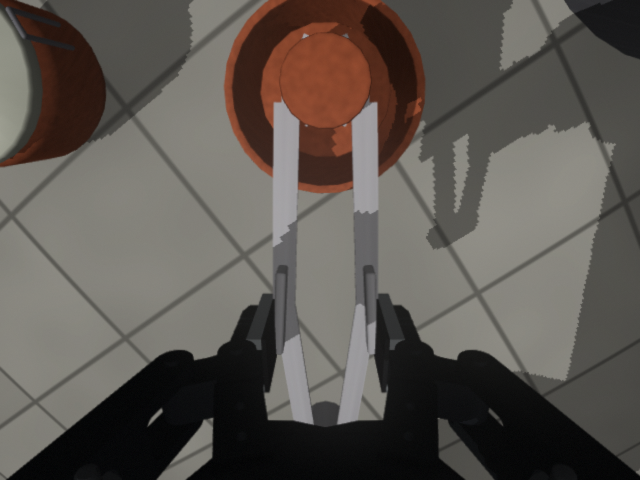

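View pics/top13c.png

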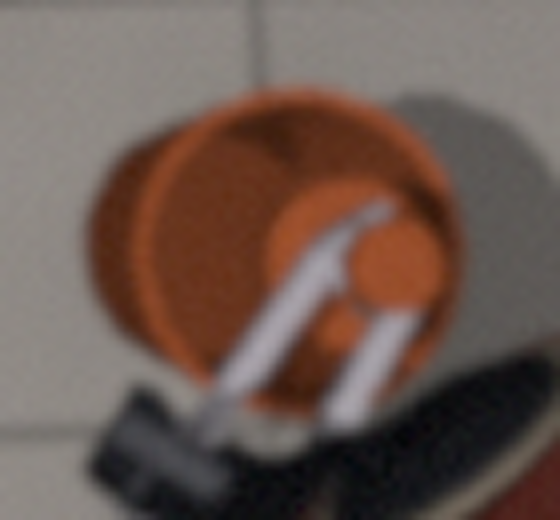

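```bash
python3 - <<'E'
from h import *
s,f=pickle.load(open('f13.pkl','rb'))['wrist']; R=rot(s['tool_rot'])
m=orange(f['image'],(200,0,460,215)); m=cv2.morphologyEx(m,cv2.MORPH_OPEN,np.ones((3,3)))
c=np.vstack([q for q in cv2.findContours(m,0,1)[0] if len(q)>30]); h=cv2.convexHull(c)[:,0].astype(float)
h=h[h[:,1]>4]; print(h.min(0),h.max(0))
P=((ray(f,h,.09,s)-s['tool_pos'])@R*1000)[:,[0,2]]
def circ(P):
    A=np.c_[2*P,np.ones(len(P))]; x=np.linalg.lstsq(A,(P**2).sum(1),rcond=None)[0]; return x[:2],np.sqrt(x[2]+x[:2]@x[:2])
for _ in range(4):
    x,r=circ(P); e=np.abs(np.hypot(*(P-x).T)-r); P=P[e<1.5]
print(x,r,e.max(),len(P))
# base disc centre: visible base left/right extents (z = tcp-.019 top of base)
cv2.imwrite('pics/w13c.png',cv2.resize(f['image'][0:200,210:440,::-1],None,fx=3,fy=3))
E
```

```text
[225.   8.] [424. 192.]
[-92.15039815  -0.17600795] 50.85205650185823 0.26109183190596497 49
```

View pics/w13c.png

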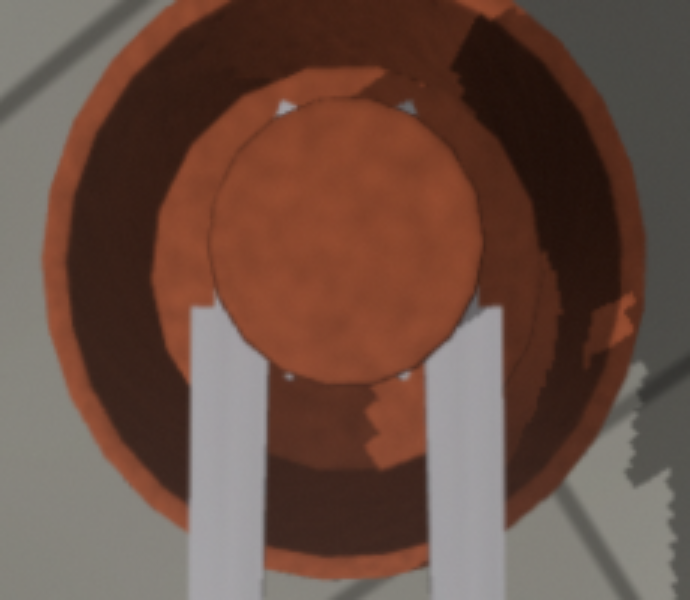

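```bash
python3 - <<'E'
from h import *
for k,uv in(('13',(326,89.3)),('11',(326,89.5))):
    s,f=pickle.load(open(f'f{k}.pkl','rb'))['wrist']; R=rot(s['tool_rot'])
    for dz,u in((.019,uv),(.026,uv),(-.017,(325.3,80))):
        print(k,dz,((ray(f,[u],s['tool_pos'][2]-dz,s)-s['tool_pos'])@R*1000).round(1))
E
```

```text
13 0.019 [[-90.5  19.    0.6]]
13 0.026 [[-91.1  26.    0.7]]
13 -0.017 [[-90.5 -17.    0.4]]
11 0.019 [[-91.1  19.2  -0.5]]
11 0.026 [[-91.6  26.2  -0.4]]
11 -0.017 [[-91.  -16.8  -0.7]]
```

play_rows --pt "-0.1 0 0" --pt "-0.1 0 0" --pt "0 0 0" --pt "0 0 0" --pt "0 0 0" --pt "0 0 0" --pt "0 0 0" --pt "0 0 0" --pt "0 0 0" --pt "0 0 0" --yaw '[0,0,0,0,0,0,0,0,0,0]' --grip '[0.6,0.6,0.6,0.6,0.6,0.6,0.6,0.6,0.6,0.6]'

```text
time: 21.5
tool_pos: [0.362, -0.3267, 0.1553]
tool_rot: [-0.212, 0.212, 0.674, -0.674]
contact_force: [-0.1, -0.1, -1.9]
gripper_width: 0.465
```

```bash
python3 look.py 14 wrist side top; python3 - <<'E'
from h import *
from plant import readout
print(np.abs(readout.state()['joint_vel']).max())
D=pickle.load(open('f14.pkl','rb'));s,f=D['wrist']; R=rot(s['tool_rot'])
m=orange(f['image'],(200,0,460,215)); m=cv2.morphologyEx(m,cv2.MORPH_OPEN,np.ones((3,3)))
c=np.vstack([q for q in cv2.findContours(m,0,1)[0] if len(q)>30]); h=cv2.convexHull(c)[:,0].astype(float); h=h[h[:,1]>4]
P=((ray(f,h,.09,s)-s['tool_pos'])@R*1000)[:,[0,2]]
for _ in range(4):
    x=np.linalg.lstsq(np.c_[2*P,np.ones(len(P))],(P**2).sum(1),rcond=None)[0]; r=np.sqrt(x[2]+x[:2]@x[:2]); e=np.abs(np.hypot(*(P-x[:2]).T)-r); P=P[e<1.5]
print('rim',x[:2],r)
E
```

```text
21.6 [ 0.362  -0.3266  0.1553] -34.96 [-0.4 -0.5 -3.4] 0.46
0.0016476759930393395
rim [-90.31285726  -0.14883532] 50.857136415774136
```

View pics/side14.png

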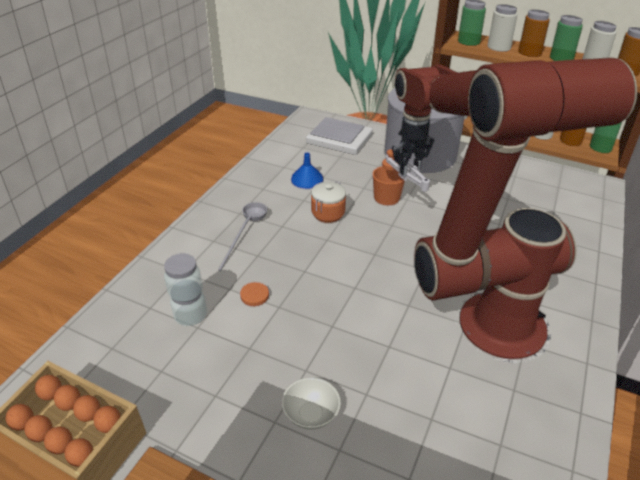

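The weight sits over the mouth, within about 1 mm of centre in the wrist view, and the arm is still. I'm handing the job in.

```bash
python3 - <<'E'
from plant import workorder
print(workorder.job_done())
E
```

```text
the job is handed in; nothing more can be done
None
```

I picked up the tongs, shut them on the neck of the knobbed weight, lifted it and carried it over the crock. I handed the job in at about 21.6 s with the weight still held there. `job_done` gives no verdict.

- **Regrip:** On the first lift the tongs pitched about 26° nose-up with the hinge still on the ledge. I set them down, regripped about 8–10 mm further back and squeezed tighter, and they then stayed level to within about 1–2°.
- **Centring:** In the wrist view the weight is within about 1 mm of the centre of the mouth. The top view before the last 2 mm correction suggested an offset of 2–4 mm the same way. I took a new top picture after it but did not measure it.
- **Height and upright:** The underside of the weight is about 32 mm above the rim, worked out from how far the arm lifted it. Before that last correction, the knob and base centres agreed to about 0.6 mm, so the weight is upright.
- **Grip and stillness:** The gripper reads 39–40 mm, which matches the tongs being shut on the neck, and the joints are practically still.
- **Other objects:** The crock and the other objects looked unmoved in the last side view, and only the tongs appeared to touch the weight.

One early crock-centre fit from the wrist picture (radius 39.5 mm) was clearly wrong. I replaced it with a cleaner fit (radius 50.9 mm; the rim is nominally 52 mm).

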